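# Stack the instrument trays on their lugs

## Task

Pick up the empty blue tray, turn it end for end and lower it onto the blue tray that holds the forceps, with the yellow end of the upper tray over the plain blue end of the lower one, so that it stands level on the rim lugs instead of nesting inside. Set it down in the hand rather than dropping it. Leave the lower tray and the green tray where they stand.

Things in the scene. Friction and masses are not known exactly. Their poses are not given: they have to be found in the camera images.
- empty_tray_mid (a point): Centre, half-way up, of the empty blue tray: 156 mm long (x) x 64 wide (y) x 56 high, 140 g. x points to its yellow end (the other is plain blue), z up. This point is 28 above its underside. Its rim is an upright band 16 deep, 12 to 28 above this point, with flat outer faces 64 apart: grip it across the width, at mid-length. Below it the walls slope in to an underside of 136 x 44.
- empty_yellow_end (a point): Middle of the yellow end of the empty tray's rim: 76.5 mm along x and 20 mm up from the tray's centre; axes as the tray's. Each yellow end has one flat lug inside the rim, in the middle, 8 mm below the top edge, and two corner feet below; each plain end has two corner lugs and a middle foot. Facing the same way, trays nest (upper 16 mm above lower).
- loaded_tray_mid (a point): Centre, half-way up (28 mm), of a like blue tray with steel forceps on its floor, about 300 g. x points to its yellow end, z up. With the upper tray turned 180 degrees to this one, its feet stand on these lugs, its centre 48 mm above this point and its underside 8 mm deep in this rim's mouth (150 x 58 mm, so 7 mm play each side when centred).
- green_tray_mid (a point): Centre, half-way up, of a green tray of the same shape and size, empty, its yellow end also at its x: a bystander, to be left alone.

How it is judged (in metres and radians):
On the way:
1. the empty tray, still in the gripper, is turned end for end and lowered onto the lower tray (within 15 mm of standing on its lugs) (contact force between the fingers and empty_tray above 1 N and z of empty_tray_mid in the frame of loaded_tray_mid between 0.04 and 0.063 m and horizontal distance between empty_tray_mid and loaded_tray_mid below 0.02 m and x of empty_yellow_end in the frame of loaded_tray_mid below -0.05 m), for 0.05 s.
At the end, for the whole second after the job is handed in: The empty blue tray stands released and at rest on the lugs of the tray with the forceps: 43 to 53 mm above it, centres within 14 mm, the yellow end over the plain end, lengths parallel within 0.2 rad, level within 0.07 rad; the lower tray still stands on the bench within 40 mm of where it was (z of empty_tray_mid in the frame of loaded_tray_mid between 0.043 and 0.053 m and horizontal distance between empty_tray_mid and loaded_tray_mid below 0.014 m and x of empty_yellow_end in the frame of loaded_tray_mid below -0.05 m and angle between the x axis of empty_tray_mid and the x axis of loaded_tray_mid, either way round below 0.2 rad and angle between empty_tray_mid's own z axis and vertical below 0.07 rad and angle between loaded_tray_mid's own z axis and vertical below 0.05 rad and height (world z) of loaded_tray_mid below 0.035 m and distance of loaded_tray_mid from where it was at the start of the episode below 0.04 m and linear speed of empty_tray below 0.02 m/s); the robot touches nothing.
It fails at once if the green tray was moved by more than 20 mm (distance of green_tray_mid from where it was at the start of the episode above 0.02 m).
It fails at once if the lower tray was pushed by more than 40 mm (distance of loaded_tray_mid from where it was at the start of the episode above 0.04 m).
It also fails if it takes over 38 s, if anything falls off the work surface, if the arm or the gripper's body presses on something with over 40 N, if the wrist force passes 120 N, or if a joint passes its speed limit or range.

## Robot

A 6-joint arm with a two-finger parallel gripper is mounted at the origin on a cart in front of the work surface, level with it; the furniture and walls round the work are solid. World frame = base frame: x ahead of the robot, y to its left, z up, the work surface at z = 0. Lengths are in m, angles in degrees, forces in N, time in s.
With the tool pointing down it reaches from about 0.4 to 0.925 m from the base axis. Payload 12.5 kg.
Tool frame: the origin (TCP) lies at the very end of the fingers, on their centre line; the grasp point (between the pads) lies 19 mm behind it; z points along the fingers, y is the line along which they close (so a half turn about z gives the same grasp; the last joint's range is limited). The gripper opens to 95 mm and grips with 3 to 60 N. Pads are 20 mm wide; open, the fingers measure 119 mm over their backs; the gripper's body (75 mm by 180 mm) begins 59 mm behind the grasp point.
Start: joints at [-74.118, 28.126, 89.318, -0, 62.55, -6.05], TCP at [0.233, -0.58, 0.215] pointing down, gripper open.
Joint ranges: [-177.58, 177.58], [-47.91, 125.51], [2.72, 160], [-65.01, 245.01], [3.68, 167.84], [-153.87, 153.87]. Speed limits (degrees/s): [127.2, 127.2, 159.86, 180, 180, 180].

## Interface

Orientations are given as [roll, pitch, yaw] about the fixed x, y, z axes, in that order (R = Rz(yaw) Ry(pitch) Rx(roll)).
In Python, from rig import arm, cams, nets gives the robot as it stands.
- The arm moves only by the tool move_arm, never from a script. Its argument "deltas" is a list of rows, each a list of 4 numbers: the shift along the tool's x, y, z in mm, then the turn about the tool's z in rad. In form: [[x, y, z, roll], ...]. A call has 1 to 8 rows; each row shifts and turns the commanded pose from where the row before left it, along the tool's axes as they then stand; what a row does not reach is not made up. A row lasts 1/12 s, in which the tool goes at most 41.7 mm and 7.16 degrees, less where a joint would pass 70% of its speed; a pose out of reach is approached as far as the arm can. A call is refused whole if a number of a shift passes 41.7 or a number of a turn 0.125, either way. A call with a gripper value outside its range is refused whole. "fingers" is the closure, from 0 (fully open) to 1 (shut), set as the call begins (left out, the last holds). The fingers move at their own pace and stop on an object; "force" is the grip in N (left out, the last holds). Time passes only in rows, so rows that do not move let the fingers close. It gives the time, the measured TCP pose, the force, the opening and the grip force at its end, in the units of the state.
- arm.get_obs(): the state, without advancing time (a new reading comes with each control period).
- cams.get_image(name): name is "side" or "top"; returns a dict with "frame" (400x640x3 uint8, red, green, blue), "fovy" (degrees; the focal length in pixels is half the picture's height over the tangent of half this angle, whatever the lens; pixels are square), "cx", "cy" (the principal point, pixels), "rvec" (rotation vector, rad) and "tvec" (3), from world to camera coordinates, as OpenCV has them. Camera axes: x right, y down, z forward; pixel columns grow to the right and rows downward; lengths in m; the calibration is good to about 2 mm. A picture is of the moment at which its call begins. There is no depth.
- arm.hand_in(): hands the job in; it is judged then, once.
Trained networks look in a picture, given as the dict that the camera call returned (one of the last four; its "shot" number tells which), for a name from the list of things; names that differ only in an ending like _2 or _b are one class to them, and where a whole thing is asked for, a point or a joint stands for the part that bears it (a point fixed in the world has none). Each returns a list of dicts, best first, with "p" (0 to 1); they miss things now and then, are a little off and sometimes report something else, mostly with a low value. They report only what shows in the picture. A call takes as long as a camera call.
- nets.spot_in(picture, name): "point" ([row, column] in pixels, amid what is visible of it).
- nets.tip_of(picture, name): "point" ([row, column] in pixels: a listed point, or the origin of a listed thing).
The state is a dict: "time_s": time; "joint_pos": joint angles; "qd": joint speeds; "effort": joint torques, N m; "eef_pos": TCP position; "eef_rot": TCP orientation; "ft_force": force on the tool from outside, world axes, zero at the start; "torque": the same for the moment, N m; "gripper_width": finger opening in m; "grasp_force": force on a finger pad.
Only numpy, scipy, OpenCV 4.12 (cv2) and the standard library are available. Lean on these libraries where they do the work, as an engineer would, in place of code of your own. Each camera call takes 0.05 s, during which the arm holds its last target. There are 200 camera calls.

## Working session

There is one attempt and no reset: what is moved stays moved. The work goes in short steps, Python scripts to look and compute and a tool call to move; the robot and the scene stay as the last step left them, time stands still between calls to the robot, and variables do not carry over. Pictures are saved under pics/ and viewed, at most 10 in all, crops included, and the job is handed in when it is done.

Besides the shell and the picture viewer there is one more tool, called as name([rows], argument=value, ...), one row to a line, values as JSON. move_arm: Moves the arm, as the interface text tells. Its arguments: {"type":"object","properties":{"deltas":{"type":"array","items":{"type":"array","items":{"type":"number"}}},"fingers":{"type":"number"},"force":{"type":"number"}},"required":["deltas"]}

```bash
mkdir -p pics; cat > h.py <<'E'
import numpy as np, cv2
from rig import arm, cams, nets
def ray(im,rc):
    f=200/np.tan(np.radians(im["fovy"])/2)
    h=im["frame"].shape[0]; f=h/2/np.tan(np.radians(im["fovy"])/2)
    R=cv2.Rodrigues(np.array(im["rvec"],float))[0]; t=np.array(im["tvec"],float).ravel()
    d=R.T@np.array([(rc[1]-im["cx"])/f,(rc[0]-im["cy"])/f,1]); return -R.T@t,d
def onz(im,rc,z):
    o,d=ray(im,rc); return o+d*(z-o[2])/d[2]
def proj(im,p):
    f=im["frame"].shape[0]/2/np.tan(np.radians(im["fovy"])/2)
    R=cv2.Rodrigues(np.array(im["rvec"],float))[0]; t=np.array(im["tvec"],float).ravel()
    c=R@np.array(p)+t; return np.array([im["cy"]+f*c[1]/c[2],im["cx"]+f*c[0]/c[2]])
Z=dict(empty_tray_mid=.028,empty_yellow_end=.048,loaded_tray_mid=.028,green_tray_mid=.028)
def look(save=None,names=Z,z=Z):
    for n in ("top","side"):
        im=cams.get_image(n)
        if save: cv2.imwrite(f"pics/{save}_{n}.png",im["frame"][:,:,::-1])
        for k in names:
            for r in nets.tip_of(im,k)[:3]:
                print(n,k,round(r["p"],2),np.round(r["point"],1),np.round(onz(im,r["point"],z[k]),4))
E
python3 - <<'E'
from h import *
look("a")
o=arm.get_obs();print(o)
for n in("top","side"):
    im=cams.get_image(n);print(n,ray(im,(200,320)),im["fovy"],im["cx"],im["cy"])
E
```

```text
top empty_yellow_end 0.88 [164.2 332.7] [ 0.6106 -0.03    0.048 ]
top loaded_tray_mid 0.96 [216.7 225.8] [0.4882 0.2161 0.028 ]
side empty_tray_mid 0.71 [238.7 310.2] [ 0.5373 -0.012   0.028 ]
side empty_yellow_end 0.63 [230.3 347.3] [ 0.6153 -0.0174  0.048 ]
side loaded_tray_mid 0.57 [177.5 281.8] [0.4964 0.2095 0.028 ]
side loaded_tray_mid 0.38 [232.8 351.2] [ 0.6271 -0.0052  0.028 ]
side green_tray_mid 0.93 [301.9 315.3] [ 0.5247 -0.182   0.028 ]
{'time_s': 0.5, 'joint_pos': array([-7.41174023e+01,  2.81292917e+01,  8.93198795e+01, -8.31438852e-04,
        6.25498242e+01, -6.05121343e+00]), 'qd': array([ 0.0310025 ,  0.06957624, -0.01855487, -0.00221209, -0.05224877,
        0.03163868]), 'effort': array([-1.57814418e-03, -6.12055492e+01, -2.58285248e+01,  6.91867992e-02,
        4.47153056e-02, -4.15947767e-06]), 'eef_pos': array([ 0.23347081, -0.57976075,  0.21462168]), 'eef_rot': array([1.79999079e+02, 8.39626076e-04, 2.19341944e+01]), 'ft_force': array([ 0.05097178,  0.24374693, -1.04260427]), 'torque': array([ 0.02807474,  0.01146624, -0.00936612]), 'grasp_force': 0.0, 'gripper_width': 0.0952328307218413}
top (array([0.45469956, 0.01305166, 0.96630221]), array([ 0.07895804, -0.01562286, -0.99687282])) 52.82525288190148 323.56369044126416 194.97798764484327
side (array([ 0.4327413 , -0.80078114,  0.79420252]), array([ 0.11964381,  0.76074157, -0.63808732])) 42.117114619727786 314.80046573335324 205.13174723163286
```

View pics/a_top.png

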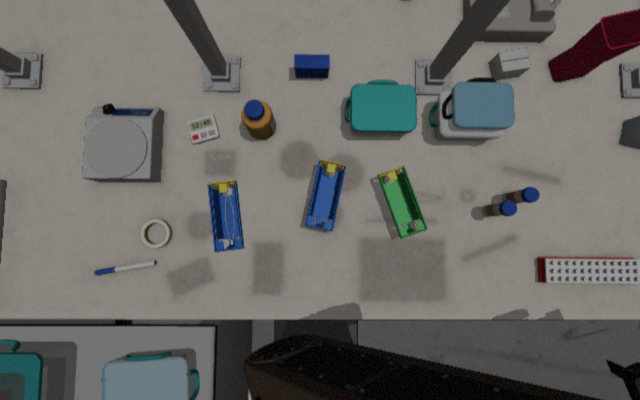

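View pics/a_side.png

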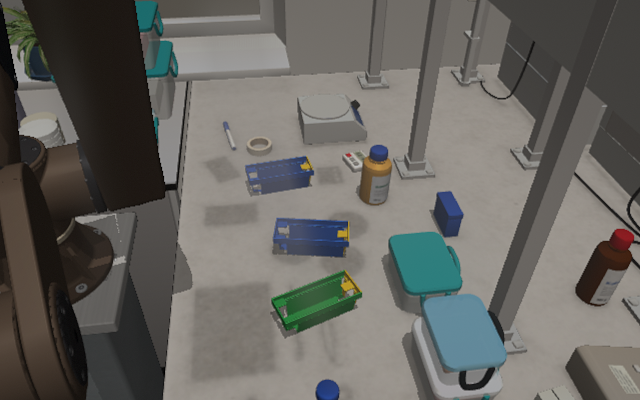

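The top picture shows the empty blue tray near (196,325) with its yellow end at the top. The forceps tray is near (216,226) with its yellow end also at the top, and the green tray is near (202,402). I'll measure the rims by segmenting them.

```bash
cat >> h.py <<'E'
def seg(im,z,lo=(100,110,30),hi=(130,255,255),seeds=((196,325),(216,226))):
    hsv=cv2.cvtColor(im["frame"],cv2.COLOR_RGB2HSV)
    m=cv2.inRange(hsv,lo,hi)|cv2.inRange(hsv,(20,110,80),(35,255,255))
    m=cv2.morphologyEx(m,cv2.MORPH_CLOSE,np.ones((5,5)))
    n,l,st,c=cv2.connectedComponentsWithStats(m)
    for s in seeds:
        k=min(range(1,n),key=lambda i:np.hypot(c[i][1]-s[0],c[i][0]-s[1])+(1e3 if st[i][4]<300 else 0))
        ys,xs=np.nonzero(l==k); P=np.array([onz(im,(y,x),z)[:2] for y,x in zip(ys,xs)],np.float32)
        r=cv2.minAreaRect(P*1000); print(s,st[k][4],np.round(r[0],1),np.round(r[1],1),round(r[2],1))
E
python3 - <<'E'
from h import *
im=cams.get_image("top")
seg(im,.056); print('green');seg(im,.056,(45,100,40),(75,255,255),((202,402),))
o=im["frame"][140:260,190:440,::-1]; cv2.imwrite("pics/c.png",cv2.resize(o,None,fx=3.2,fy=3.2,interpolation=2))
R=cv2.Rodrigues(np.array(im["rvec"]))[0];print(np.round(R,3), im.keys())
E
```

```text
(196, 325) 1894 [539.3 -12.9] [ 63.3 155.5] 78.6
(216, 226) 1856 [490.4 211.7] [154.3  64.2] 7.8
green
(202, 402) 1765 [ 525.5 -188. ] [153.5  64.6] 19.4
[[ 0.008 -1.     0.025]
 [-0.996 -0.01  -0.091]
 [ 0.091 -0.024 -0.996]] dict_keys(['frame', 'fovy', 'cx', 'cy', 'rvec', 'tvec', 'shot'])
```

View pics/c.png

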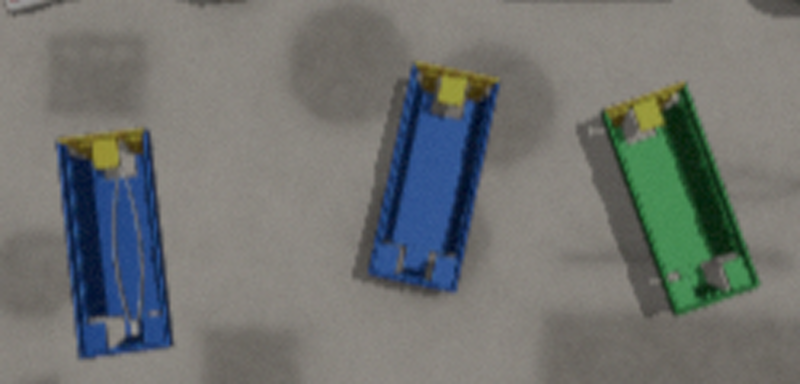

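move_arm([
  [12, -10, 0, 0],
  [24, -20, 0, 0],
  [25, -21, 0, 0],
  [25, -21, 0, 0],
  [25, -21, 0, 0],
  [25, -21, 0, 0],
  [25, -21, 0, 0],
  [25, -21, 0, 0],
], fingers=0)

```text
time_s: 1.32
eef_pos: [0.3482, -0.3642, 0.2148]
eef_rot: [180.0, -0.0, 21.9]
ft_force: [0.2, -0.3, 0.3]
gripper_width: 0.0951
grasp_force: 0.0
```

move_arm([
  [25, -21, 0, 0],
  [25, -21, 0, 0],
  [25, -21, 0, 0],
  [25, -21, 0, 0],
  [25, -21, 0, 0],
  [25, -21, 0, 0],
  [25, -21, 0, 0],
  [25, -21, 0, 0],
])

```text
time_s: 1.98
eef_pos: [0.4711, -0.1335, 0.2149]
eef_rot: [180.0, -0.0, 21.9]
ft_force: [0.3, -0.6, 0.4]
gripper_width: 0.0952
grasp_force: 0.0
```

move_arm([
  [25, -21, 0, 0],
  [25, -21, 0, 0],
  [25, -21, 0, 0],
  [22, -17, 0, 0],
  [12, -9, 0, 0],
  [0, 0, 0, 0.1],
  [0, 0, 0, 0.1],
  [0, 0, 0, 0.1],
])

```text
time_s: 2.65
eef_pos: [0.5385, -0.0113, 0.2146]
eef_rot: [180.0, 0.0, 4.5]
ft_force: [0.7, -0.1, 0.2]
gripper_width: 0.0953
grasp_force: 0.0
```

move_arm([
  [0, 0, 0, 0.1],
  [0, 0, 0, 0.1],
  [0, 0, 0, 0.08],
  [0, 0, 0, 0],
])

```text
time_s: 2.98
eef_pos: [0.5384, -0.0118, 0.2147]
eef_rot: [180.0, -0.0, -11.5]
ft_force: [0.0, 0.8, -0.4]
gripper_width: 0.0948
grasp_force: 0.0
```

move_arm([
  [0, 0, 15, 0],
  [0, 0, 28, 0],
  [0, 0, 32, 0],
  [0, 0, 32, 0],
  [0, 0, 28, 0],
  [0, 0, 22, 0],
  [0, 0, 12, 0],
  [0, 0, 6, 0],
])

```text
time_s: 3.65
eef_pos: [0.5377, -0.0117, 0.0378]
eef_rot: [180.0, 0.1, -11.1]
ft_force: [-0.4, -0.8, -0.4]
gripper_width: 0.0951
grasp_force: 0.0
```

move_arm([
  [0, 0, 7, 0],
  [0, 0, 5, 0],
  [0, 0, 0, 0],
])

```text
time_s: 3.9
eef_pos: [0.5384, -0.0118, 0.0274]
eef_rot: [180.0, 0.0, -11.3]
ft_force: [0.0, 0.7, -0.2]
gripper_width: 0.0953
grasp_force: 0.0
```

move_arm([
  [0, 0, 0, 0],
  [0, 0, 0, 0],
  [0, 0, 0, 0],
  [0, 0, 0, 0],
  [0, 0, 0, 0],
  [0, 0, 0, 0],
  [0, 0, 0, 0],
  [0, 0, 0, 0],
], fingers=1, force=20)

```text
time_s: 4.57
eef_pos: [0.5386, -0.0119, 0.0279]
eef_rot: [180.0, -0.0, -11.3]
ft_force: [-1.5, -1.2, 5.0]
gripper_width: 0.0638
grasp_force: 20.0
```

move_arm([
  [0, 0, -6, 0],
  [0, 0, -14, 0],
  [0, 0, -22, 0],
  [0, 0, -26, 0],
  [0, 0, -26, 0],
  [0, 0, -22, 0],
  [0, 0, -14, 0],
  [0, 0, -6, 0],
])

```text
time_s: 5.23
eef_pos: [0.5389, -0.0117, 0.1659]
eef_rot: [-180.0, -0.2, -11.3]
ft_force: [-0.3, 0.2, -0.7]
gripper_width: 0.0637
grasp_force: 20.0
```

move_arm([
  [0, 0, 0, -0.06],
  [0, 0, 0, -0.12],
  [0, 0, 0, -0.12],
  [0, 0, 0, -0.12],
  [0, 0, 0, -0.12],
  [0, 0, 0, -0.12],
  [0, 0, 0, -0.12],
  [0, 0, 0, -0.12],
])

```text
time_s: 5.9
eef_pos: [0.538, -0.0116, 0.1629]
eef_rot: [-179.9, 0.1, 40.6]
ft_force: [0.8, 0.2, -0.6]
gripper_width: 0.0635
grasp_force: 20.0
```

move_arm([
  [0, 0, 0, -0.12],
  [0, 0, 0, -0.12],
  [0, 0, 0, -0.12],
  [0, 0, 0, -0.12],
  [0, 0, 0, -0.12],
  [0, 0, 0, -0.12],
  [0, 0, 0, -0.12],
  [0, 0, 0, -0.12],
])

```text
time_s: 6.57
eef_pos: [0.5379, -0.0117, 0.1629]
eef_rot: [-179.9, -0.0, 95.6]
ft_force: [0.4, -0.2, -1.1]
gripper_width: 0.0636
grasp_force: 20.0
```

move_arm([
  [0, 0, 0, -0.12],
  [0, 0, 0, -0.12],
  [0, 0, 0, -0.12],
  [0, 0, 0, -0.12],
  [0, 0, 0, -0.12],
  [0, 0, 0, -0.12],
  [0, 0, 0, -0.12],
  [0, 0, 0, -0.12],
])

```text
time_s: 7.23
eef_pos: [0.538, -0.0117, 0.1629]
eef_rot: [-180.0, -0.1, 150.6]
ft_force: [-0.1, 0.7, -1.5]
gripper_width: 0.0639
grasp_force: 20.0
```

move_arm([
  [0, 0, 0, -0.12],
  [0, 0, 0, -0.12],
  [0, 0, 0, -0.12],
  [0, 0, 0, -0.12],
  [0, 0, 0, -0.06],
  [0, 0, 0, 0],
  [0, 0, 0, 0],
])

```text
time_s: 7.82
eef_pos: [0.5381, -0.0117, 0.1631]
eef_rot: [180.0, -0.1, -178.9]
ft_force: [-0.7, -0.2, -1.8]
gripper_width: 0.0638
grasp_force: 20.0
```

```bash
python3 - <<'E'
from h import *
look("d"); o=arm.get_obs(); print(o["eef_pos"],o["eef_rot"],o["joint_pos"],o["gripper_width"],o["grasp_force"])
im=cams.get_image("top"); seg(im,.056,seeds=((216,226),))
E
```

```text
top loaded_tray_mid 0.69 [216.2 226.6] [0.4893 0.2143 0.028 ]
top green_tray_mid 0.57 [201.1 399.3] [ 0.5282 -0.1879  0.028 ]
side empty_tray_mid 0.58 [188.4 306.3] [0.5503 0.1595 0.028 ]
side empty_yellow_end 0.88 [183.3 270.8] [0.4673 0.164  0.048 ]
side loaded_tray_mid 0.86 [176.1 278.2] [0.4882 0.2163 0.028 ]
side green_tray_mid 0.78 [304.3 315.7] [ 0.5247 -0.1877  0.028 ]
[ 0.53840539 -0.01177438  0.16364083] [-1.79993171e+02  5.04901393e-03 -1.78799586e+02] [-8.27865488e+00  2.46376293e+01  1.04840070e+02 -7.64993825e-03
  5.05161964e+01 -9.94742049e+01] 0.0637299807194722 19.99945431947708
(216, 226) 1862 [490.4 211.6] [154.5  64.5] 8.1
```

View pics/d_side.png

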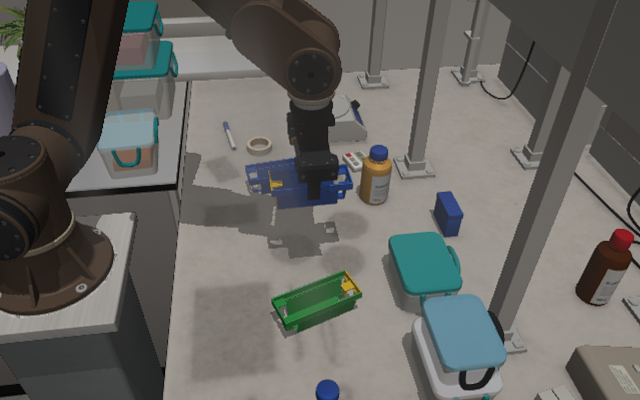

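The side picture shows the empty tray level in the gripper near (183,297), its yellow end now toward the base (183,271). Next I finish the turn and carry it over the loaded tray.

move_arm([
  [0, 0, 0, -0.06],
  [0, 0, 0, -0.057],
  [1.6, 10, 0, 0],
  [1.6, 22, 0, 0],
  [1.6, 28, 0, 0],
  [1.6, 32, 0, 0],
  [1.6, 32, 0, 0],
  [1.6, 32, 0, 0],
])

```text
time_s: 9.03
eef_pos: [0.5066, 0.1432, 0.1637]
eef_rot: [180.0, 0.0, -172.2]
ft_force: [0.3, -0.3, -0.7]
gripper_width: 0.0638
grasp_force: 20.0
```

move_arm([
  [1.6, 28, 0, 0],
  [1.6, 22, 0, 0],
  [1.6, 14, 0, 0],
  [1.6, 8, 0, 0],
  [0, 0, 15, 0],
  [0, 0, 15, 0],
  [0, 0, 0, 0],
  [0, 0, 0, 0],
])

```text
time_s: 9.7
eef_pos: [0.4908, 0.2117, 0.1334]
eef_rot: [-180.0, -0.1, -172.1]
ft_force: [-0.5, 0.1, -1.2]
gripper_width: 0.0635
grasp_force: 20.0
```

```bash
python3 - <<'E'
from h import *
o=arm.get_obs(); print(o["eef_pos"],o["eef_rot"],o["gripper_width"],o["ft_force"])
zb=o["eef_pos"][2]
look("e",["empty_yellow_end","empty_tray_mid","loaded_tray_mid"],dict(empty_yellow_end=zb+.02,empty_tray_mid=zb,loaded_tray_mid=.028))
im=cv2.imread("pics/e_side.png")[110:240,200:370]; cv2.imwrite("pics/f.png",cv2.resize(im,None,fx=4,fy=4,interpolation=2))
E
```

```text
[0.49078369 0.2116869  0.13336771] [-1.79982219e+02 -8.23050219e-02 -1.72147211e+02] 0.06352210778483325 [-0.47370336  0.06974486 -1.21843629]
top empty_yellow_end 0.61 [251.5 220.1] [0.4144 0.1982 0.1534]
top loaded_tray_mid 0.48 [215.4 227.1] [0.4912 0.2132 0.028 ]
side empty_yellow_end 0.8 [135.  242.1] [0.4108 0.2144 0.1534]
side empty_tray_mid 0.82 [140.  277.7] [0.4909 0.2145 0.1334]
side loaded_tray_mid 0.96 [178.7 282.7] [0.4982 0.2044 0.028 ]
```

View pics/f.png

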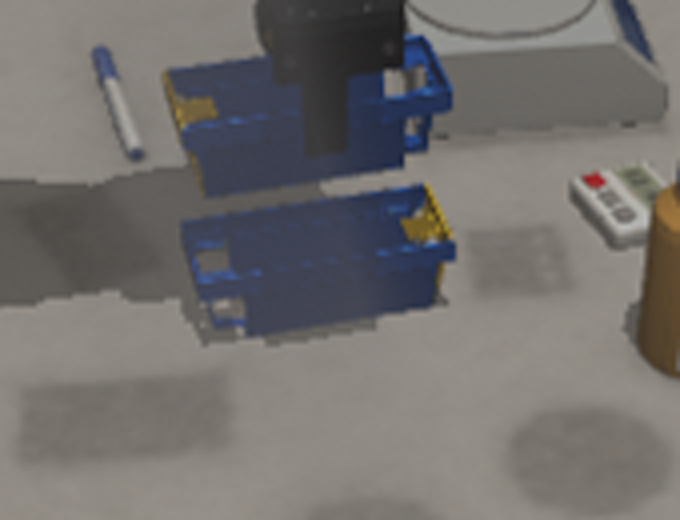

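The crop shows the empty tray held level above the forceps tray, with its yellow end over the plain end and the lengths parallel. Now lowering.

move_arm([
  [0, 0, 5, 0],
  [0, 0, 10, 0],
  [0, 0, 12, 0],
  [0, 0, 10, 0],
  [0, 0, 6, 0],
  [0, 0, 4, 0],
  [0, 0, 3, 0],
  [0, 0, 0, 0],
])

```text
time_s: 10.77
eef_pos: [0.491, 0.2118, 0.0831]
eef_rot: [-180.0, -0.0, -172.1]
ft_force: [0.4, 0.6, -0.8]
gripper_width: 0.0639
grasp_force: 20.0
```

move_arm([
  [0, 0, 1.5, 0],
  [0, 0, 1.5, 0],
  [0, 0, 1, 0],
  [0, 0, 1, 0],
  [0, 0, 0, 0],
  [0, 0, 0, 0],
])

```text
time_s: 11.27
eef_pos: [0.4912, 0.2119, 0.0787]
eef_rot: [-180.0, 0.0, -172.1]
ft_force: [1.2, -0.3, -2.4]
gripper_width: 0.064
grasp_force: 20.0
```

move_arm([
  [0, 0, 1, 0],
  [0, 0, 0.5, 0],
  [0, 0, 0.5, 0],
  [0, 0, 0, 0],
  [0, 0, 0, 0],
])

```text
time_s: 11.68
eef_pos: [0.4911, 0.2118, 0.0766]
eef_rot: [-180.0, -0.0, -172.1]
ft_force: [-1.1, 0.8, -2.0]
gripper_width: 0.0636
grasp_force: 20.0
```

move_arm([
  [0, 0, 0.5, 0],
  [0, 0, 0.5, 0],
  [0, 0, 0, 0],
  [0, 0, 0, 0],
])

```text
time_s: 12.02
eef_pos: [0.4912, 0.2119, 0.0759]
eef_rot: [-180.0, 0.0, -172.1]
ft_force: [-1.4, -0.4, 4.7]
gripper_width: 0.0638
grasp_force: 20.0
```

move_arm([
  [0, 0, 0, 0],
  [0, 0, 0, 0],
  [0, 0, 0, 0],
  [0, 0, 0, 0],
  [0, 0, 0, 0],
  [0, 0, 0, 0],
  [0, 0, 0, 0],
  [0, 0, 0, 0],
], fingers=0)

```text
time_s: 12.68
eef_pos: [0.4911, 0.2118, 0.0756]
eef_rot: [-180.0, -0.0, -172.1]
ft_force: [-0.9, 0.3, -0.7]
gripper_width: 0.0947
grasp_force: 0.0
```

move_arm([
  [0, 0, -5, 0],
  [0, 0, -12, 0],
  [0, 0, -20, 0],
  [0, 0, -25, 0],
  [0, 0, -25, 0],
  [0, 0, -20, 0],
  [0, 0, -12, 0],
  [0, 0, 0, 0],
])

```text
time_s: 13.35
eef_pos: [0.492, 0.2121, 0.1974]
eef_rot: [180.0, 0.3, -172.1]
ft_force: [0.2, 0.2, -0.7]
gripper_width: 0.095
grasp_force: 0.0
```

```bash
python3 - <<'E'
from h import *
look("g",["empty_yellow_end","empty_tray_mid","loaded_tray_mid","green_tray_mid"],dict(empty_yellow_end=.096,empty_tray_mid=.076,loaded_tray_mid=.028,green_tray_mid=.028))
im=cv2.imread("pics/g_side.png")[110:240,200:370]; cv2.imwrite("pics/h.png",cv2.resize(im,None,fx=4,fy=4,interpolation=2))
E
```

```text
top empty_yellow_end 0.65 [251.2 225.4] [0.4123 0.2001 0.096 ]
top empty_tray_mid 0.85 [215.9 224.6] [0.4882 0.2084 0.076 ]
top green_tray_mid 0.77 [204.7 398.8] [ 0.5197 -0.1867  0.028 ]
side empty_yellow_end 0.81 [158.2 248.6] [0.4207 0.2036 0.096 ]
side empty_yellow_end 0.44 [302.1 314.2] [ 0.5146 -0.2371  0.096 ]
side empty_tray_mid 0.77 [159.8 277. ] [0.4872 0.2172 0.076 ]
side loaded_tray_mid 0.59 [175.9 280.8] [0.4946 0.2163 0.028 ]
side loaded_tray_mid 0.51 [158.2 245. ] [0.4105 0.3025 0.028 ]
side green_tray_mid 0.92 [304.2 316.2] [ 0.5256 -0.1876  0.028 ]
```

View pics/h.png

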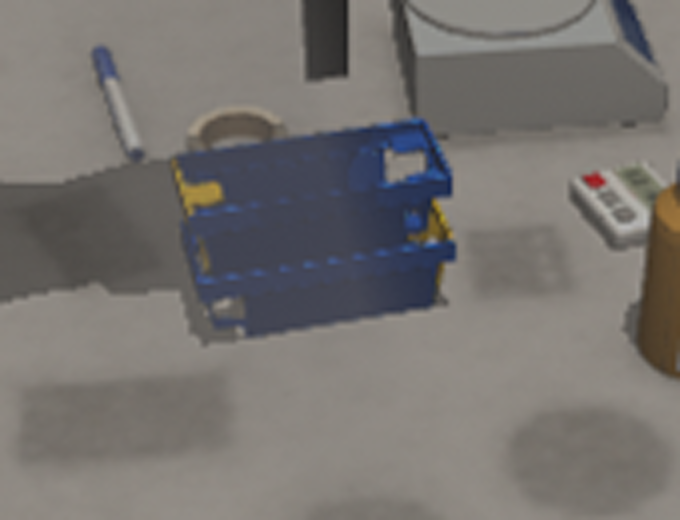

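The upper tray stands level and high on the lower one, with its yellow end over the plain end, and the gripper is clear of both. Handing in.

```bash
python3 -c "
from rig import arm
print(arm.hand_in())"
```

```text
the job is handed in; nothing more can be done
None
```

I set the empty blue tray down in the hand, turned end for end, and it stands level on the lugs of the forceps tray; I handed the job in at about 13.5 s, and the last pictures show the lower and green trays where they stood (no verdict was returned).

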